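Unload the bench screw press

TASK

Unload the little bench press: wind its ram all the way up with the handwheel, going by feel until it sits snug against its top stop without forcing it, then gently draw the sample slide fully out with the steel die still standing in it. Leave everything else on the bench alone.

Things in the scene. Friction and masses are not known exactly. Their poses are not given: they have to be found in the camera images.
- press: Cream C-frame bench screw press, fixed. Origin on the table under the screw's axis; own z up; own -x is the open front, where the slide draws out, own +x the column. Base 130 mm wide, 90 mm in front of the axis to 115 mm behind, 18 mm high; column from 55 mm behind the axis; head 70 mm wide from 35 mm in front back to the column, 120 to 165 mm high, the frame's highest part.
- hub (a point): Centre of the top of the handwheel's hub, on the screw's axis. Black wheel 108 mm across, rim 16 mm thick, its top 1 mm below this point. Anticlockwise from above raises it with the screw and ram, 6 mm a turn (1 mm is 48 mm of hand travel). Takes 5 N at the handle, stays where it is left. At the stop, 10 to 18 N at the handle, held a moment, is snug; 25 N is forcing. x axis fixed to the wheel.
- grip (a point): Middle of the grip of the wheel's dark red revolving handle: upright, round, 46 mm from the screw's axis, 52 mm tall, 20 mm thick here; its top 18 mm above this point, the wheel's rim 36 mm below. It spins freely on its own pin, so a hand can hold it without turning as it goes round and rises. Starting angle arbitrary; 230 to 260 mm above the table.
- slide_knob (a point): Middle of the black upright pull knob of the sample slide, 26 mm across and 28 mm tall (top 14 mm above this point, 70 mm above the table) on a thin steel stem, 140 mm in front of the screw's axis when the slide is in.
- slide (a joint): How far the aluminium sample slide is drawn out, m: 0 is in, 0.100 is fully out at its end stop, along the press's own -x. Drags with 3 N, stays where it is left. While the ram's nose is in the die, the nose blocks the slide.
- slide_seat (a point): Centre of the die's place on the slide, between four 6 mm high pins, 26 mm above the table; moves with the slide.
- die: Steel die, an open cup 50 mm across and 32 mm tall with a 24 mm bore, standing on the slide under the ram; weight hidden, about 0.35 kg. Origin at the centre of its underside, own z up.
- spare_die: Bystander: brass die like the steel one, 50 mm across, 32 mm tall, on the table. Origin under its centre.
- plunger: Bystander: steel plunger 36 mm across, 45 mm tall. Origin under its centre.
- mortar: Bystander: white mortar bowl, 90 mm across, 45 mm tall. Origin under its centre.
- jar: Bystander: amber jar, 60 mm across, 85 mm tall. Origin under its centre.
- vial: Bystander: glass vial, 36 mm across, 60 mm tall. Origin under its centre.
- spatula: Bystander: spatula about 180 mm long lying on the table.
- pellet_tray: Bystander: blue divided tray 130 x 90 x 30 mm. Origin under its centre.
- ram: Ram: steel foot disc 36 mm across, 10 mm thick, with a nose 16 mm across ending inside the die. Origin at the centre of the foot's top face, 28.5 mm above the nose's end. Fully up, this face bears on the end of the brass bush (40 mm across) hanging from the head: a hard stop whose height differs each time, 89 to 95 mm above the table, 10.7 to 15 mm above the ram's start, and is not measured: feel for it.
- screw: Steel screw, its end showing in the middle of the hub. The wheel sits on it by a rubber-bonded hub that winds up under load, 0.01 rad for each newton at the handle, and springs back; over 0.25 rad (25 N) the screw is being forced. x axis in line with hub's x axis when unloaded. Origin at that of ram.

How it is judged:
By the outcome, as a careful person would: the job done as asked, in the order asked, and still so for the second after the job is handed in, with the robot touching nothing.
It also fails if it takes over 72 s, if anything falls off the work surface, if the arm or the gripper's body presses on something with over 40 N, if the wrist force passes 120 N, or if a joint passes its speed limit or range.

ROBOT

A 6-joint arm with a two-finger parallel gripper is mounted at the origin on the work surface. World frame = base frame: x ahead of the robot, y to its left, z up, the work surface at z = 0. Lengths are in mm, angles in rad, forces in N, time in s.
With the tool pointing down it reaches from about 275 to 750 mm from the base axis. Payload 10.2 kg.
Tool frame: the origin (TCP) lies on the front face of the gripper's body, between the roots of the fingers; the fingertips stand 73 mm ahead of it and the grasp point (between the pads) lies 54 mm ahead of it; z points along the fingers, y is the line along which they close (so a half turn about z gives the same grasp; the last joint's range is limited). The gripper opens to 85 mm and grips with 20 to 120 N. Pads are 22 mm wide; open, the fingers measure 114 mm over their backs; the gripper's body (76 mm by 85 mm) begins 54 mm behind the grasp point. The pads swing forward as they close: fully open they stand 13 mm farther back than shut.
Start: joints at [1.086, 0.313, 1.498, -0, 1.331, -0.223], TCP at [135.893, 507.114, 303.894] pointing down, gripper open.
Joint ranges: [-2.94, 2.94], [-0.97, 2.17], [0.19, 2.56], [-1.23, 4.37], [0.02, 3.11], [-2.88, 2.88]. Speed limits (rad/s): [2.39, 2.39, 3.01, 3.14, 3.14, 3.14].

INTERFACE

Orientations are given as a unit quaternion [w, x, y, z].
In Python, from rig import * gives the robot as it stands.
- The arm moves only by the tool step_arm, never from a script. Its argument "plan" is a list of rows, each an object with "offset": the shift along the tool's x, y, z in cm, a list of three; "rot": the turn, a rotation vector about the tool's x, y, z in degrees, a list of three; "gripper": the finger opening in cm, from 0 to 8.54. In form: [{"offset": [x, y, z], "rot": [wx, wy, wz], "gripper": gripper}, ...]. A call has 1 to 12 rows; each row is the pose to reach, as a shift and turn from the pose commanded when the call began, along the tool's axes at that moment; what a row does not reach only later rows make up. A row lasts 1/10 s, in which the tool goes at most 50 mm and 8.59 degrees, less where a joint would pass 70% of its speed; a pose out of reach is approached as far as the arm can. A call with a gripper value outside its range is refused whole. The fingers move at their own pace and stop on an object; "squeeze" is the grip in N (left out, the last holds). Time passes only in rows, so rows that repeat a pose let the fingers close. It gives the time, the measured TCP pose, the force, the opening and the grip force at its end, in the units of the state.
- sense(): the state, without advancing time (a new reading comes with each control period).
- capture(name): name is "scene" or "top"; returns a dict with "color" (420x560x3 uint8, red, green, blue), "depth" (420x560 float32, mm along the optical axis (not along the pixel's ray), 0 where there is no reading), "vertical_fov" (degrees; the focal length in pixels is half the picture's height over the tangent of half this angle, whatever the lens; pixels are square), "cx", "cy" (the principal point, pixels), "rvec" (rotation vector, rad) and "tvec" (3), from world to camera coordinates, as OpenCV has them. Camera axes: x right, y down, z forward; pixel columns grow to the right and rows downward; lengths in mm; the calibration is good to about 2 mm. A picture is of the moment at which its call begins.
- finish_job(): hands the job in; it is judged then, once.
The state is a dict: "time_s": time; "joints": joint angles; "dq": joint speeds; "tau": joint torques, N m; "eef_pos": TCP position; "ee_rot": TCP orientation; "force": force on the tool from outside, world axes, zero at the start; "wrist_torque": the same for the moment, N m; "grip_width": opening from 0.0 (shut) to 1.0 (fully open); "grip_force": force on a finger pad.
Only numpy, scipy, OpenCV 4.12 (cv2) and the standard library are available. Lean on these libraries where they do the work, as an engineer would, in place of code of your own. Each camera call takes 0.05 s, during which the arm holds its last target. There are 200 camera calls.

## Working session

There is one attempt and no reset: what is moved stays moved. The work goes in short steps, Python scripts to look and compute and a tool call to move; the robot and the scene stay as the last step left them, time stands still between calls to the robot, and variables do not carry over. Pictures are saved under pics/ and viewed, at most 10 in all, crops included, and the job is handed in when it is done.

Besides the shell and the picture viewer there is one more tool, called in YAML: its name, and indented under it one key for each argument. step_arm: Moves the arm, as the interface text tells. Its arguments: {"type":"object","properties":{"plan":{"type":"array"},"squeeze":{"type":"number"}},"required":["plan"]}

```bash
mkdir -p pics; cat > h.py <<'E'
from rig import *
import numpy as np, cv2
from scipy.spatial.transform import Rotation as R
def cap(n):
    c=capture(n); np.save(f'pics/{n}.npy',c,allow_pickle=True); return c
def load(n): return np.load(f'pics/{n}.npy',allow_pickle=True).item()
def cloud(c):
    H,W=c['depth'].shape; f=H/2/np.tan(np.radians(c['vertical_fov'])/2)
    u,v=np.meshgrid(np.arange(W),np.arange(H)); d=c['depth']
    p=np.stack([(u-c['cx'])/f*d,(v-c['cy'])/f*d,d],-1)
    Rm=cv2.Rodrigues(np.array(c['rvec'],float))[0]
    return (p-np.array(c['tvec']).reshape(3))@Rm
E
python3 - <<'E'
from h import *
ims=[]
for n in('scene','top'):
    c=cap(n); cv2.imwrite(f'pics/{n}1.png',cv2.resize(c['color'][:,:,::-1],(784,588)))
    print(n,c['vertical_fov'],c['cx'],c['cy'],c['rvec'],c['tvec'])
s=sense();print(s)
E
```

```text
scene 53.16456358815455 276.4071650785239 207.4873314198046 [ 2.07711148  0.95439694 -0.44945846] [-395.46130237 -142.31803746 1505.33391544]
top 57.139454601842736 284.50882561870105 214.86861807436054 [ 2.15924267 -2.19377564  0.08322054] [  32.80613143  563.32029385 1188.93941938]
{'time_s': 0.1, 'joints': array([ 1.08565448e+00,  3.13392917e-01,  1.49831610e+00,  1.04335906e-05,
        1.33103957e+00, -2.23396358e-01]), 'dq': array([-6.38329873e-04, -5.71503768e-04, -2.54798216e-03,  4.49304972e-04,
       -4.02183325e-04,  5.82050203e-05]), 'tau': array([ 2.62877482e-03, -4.12904871e+01, -2.60138851e+01, -1.19001988e-04,
        3.00046224e-03,  2.95932090e-06]), 'eef_pos': array([135.79357583, 506.98881898, 303.409787  ]), 'ee_rot': array([-2.05251444e-04,  1.30500684e-01,  9.91448051e-01, -5.40316688e-04]), 'force': array([ 0.13650075, -0.10911404, -0.20713077]), 'wrist_torque': array([ 0.00410432, -0.04265752,  0.05222626]), 'grip_force': 0.0, 'grip_width': 0.9998302127522127}
```

View pics/scene1.png

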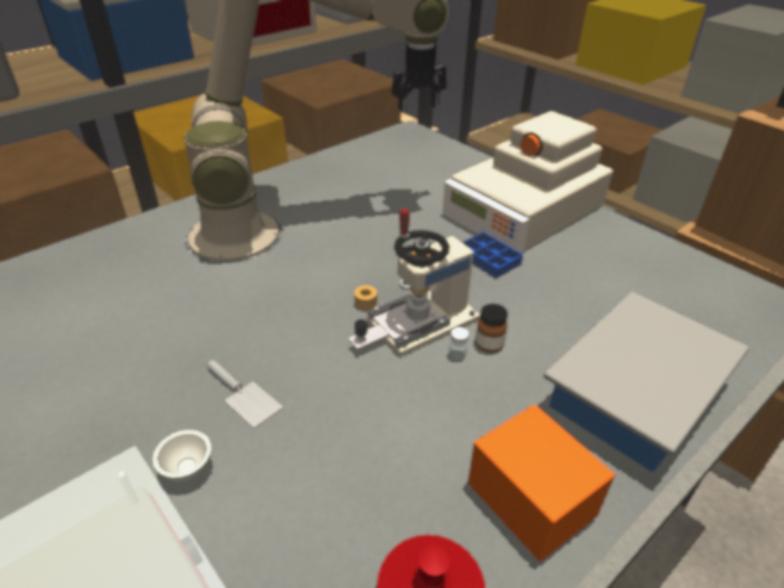

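View pics/top1.png

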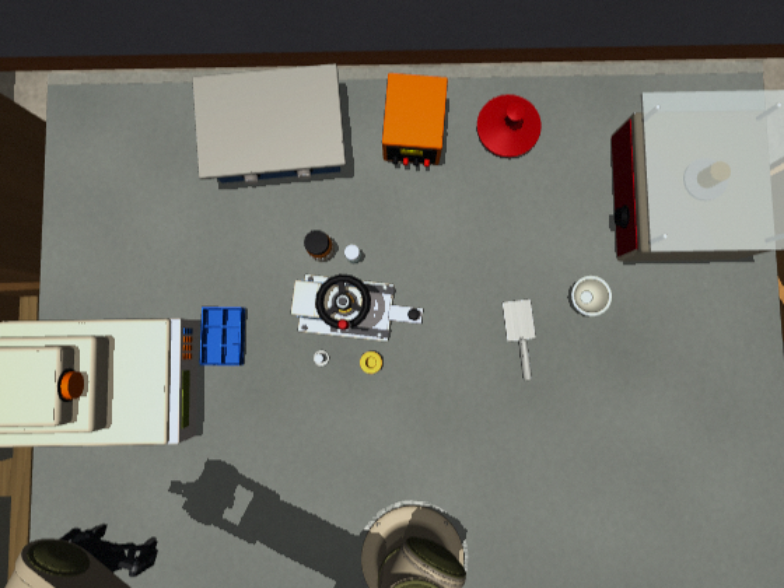

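The top picture shows the wheel at about (343,302), the red handle at (343,324) and the slide knob at (414,314), in enlarged pixels (x1.4). The scene picture agrees with this. Next I'll measure with depth.

```bash
cat > m.py <<'E'
from h import *
from scipy.optimize import least_squares
def fit(P,r=None):
    g=lambda q:np.hypot(P[:,0]-q[0],P[:,1]-q[1])-(q[2] if r is None else r)
    s=least_squares(g,[*P[:,:2].mean(0),50],loss='soft_l1'); return s.x,np.abs(s.fun).mean()
def red(c,p,lo=190,hi=300):
    k=c['color'].astype(int); m=(k[...,0]>70)&(k[...,0]>2.2*k[...,1])&(k[...,0]>2.2*k[...,2])&(p[...,2]>lo)&(p[...,2]<hi); return m
E
python3 - <<'E'
from m import *
for n in('top','scene'):
    c=load(n);p=cloud(c);k=c['color'].astype(int)
    near=(np.hypot(p[...,0]-480,p[...,1]-100)<250)
    m=red(c,p)&near; v,u=np.where(m); print(n,'red',m.sum(),u.mean()if m.sum() else 0,v.mean() if m.sum() else 0); q=p[m]; print(q.mean(0),q.min(0),q.max(0))
    dk=(k.max(-1)<70)&near
    w=dk&(p[...,2]>180)&(p[...,2]<260); q=p[w]; print('wheel',w.sum(),np.median(q,0),np.percentile(q[:,2],[5,50,95])); print(fit(q))
    kb=dk&(p[...,2]>55)&(p[...,2]<80); v,u=np.where(kb);print('knob',kb.sum(),u.mean(),v.mean(),p[kb].mean(0),p[kb].min(0),p[kb].max(0))
    b=(p[...,2]>155)&(p[...,2]<172)&near; print('head',b.sum(),cv2.minAreaRect(p[b][:,:2].astype(np.float32)),p[b].mean(0))
    b=(p[...,2]>13)&(p[...,2]<23)&near&(k.min(-1)>110);print('base',b.sum(),cv2.minAreaRect(p[b][:,:2].astype(np.float32)))
c=load('top'); p=cloud(c)
print(p[224,296],p[216,245],p[230,240])
crop=c['color'][180:280,190:320,::-1];cv2.imwrite('pics/crop1.png',cv2.resize(crop,None,fx=6,fy=6,interpolation=2))
E
```

```text
top red 35 244.14285714285714 231.28571428571428
[504.53706368 125.45277653 255.88926252] [497.67123056 118.15374594 251.24252748] [512.95534655 133.97672091 260.11225675]
wheel 694 [551.13580376 131.22711876 200.7779622 ] [196.01990334 200.7779622  205.28262416]
(array([550.04507492, 129.45167827,  43.76774329]), np.float64(7.563630489805157))
knob 86 267.7906976744186 204.34883720930233 [593.40526078  74.47435003  67.65187753] [522.59493277 -19.78351682  55.70595285] [707.25024127 227.18356098  79.98675728]
head 760 ((556.010009765625, 165.86691284179688), (138.186279296875, 72.88643646240234), 82.1415786743164) [558.39232719 179.3041291  165.04452737]
base 469 ((527.0076293945312, 113.78933715820312), (270.9029235839844, 173.6365966796875), 82.79537963867188)
scene red 14 288.5 150.71428571428572
[509.98089301 121.76898437 257.82862141] [503.4449639  114.78234117 254.64722436] [518.48762569 129.16607395 260.34156917]
wheel 420 [563.62921863 114.1647798  201.08227526] [193.81620876 201.08227526 204.7615923 ]
(array([557.50113168, 125.63508115,  43.83904148]), np.float64(7.511994058773306))
knob 98 291.8775510204082 231.90816326530611 [601.25096889  57.80137562  70.01273744] [530.2779901  -22.40513583  55.97918139] [714.50951382 185.73202066  79.93937314]
head 536 ((560.8068237304688, 163.43191528320312), (143.33682250976562, 72.45804595947266), 81.91158294677734) [573.99967337 162.01452106 164.18567318]
base 433 ((569.125244140625, 114.22877502441406), (227.99234008789062, 219.52198791503906), 29.950532913208008)
[531.70100404 -10.5805865   70.53423882] [547.14231903 128.10226637 208.73208912] [510.41592552 142.55491129 201.26048528]
```

View pics/crop1.png

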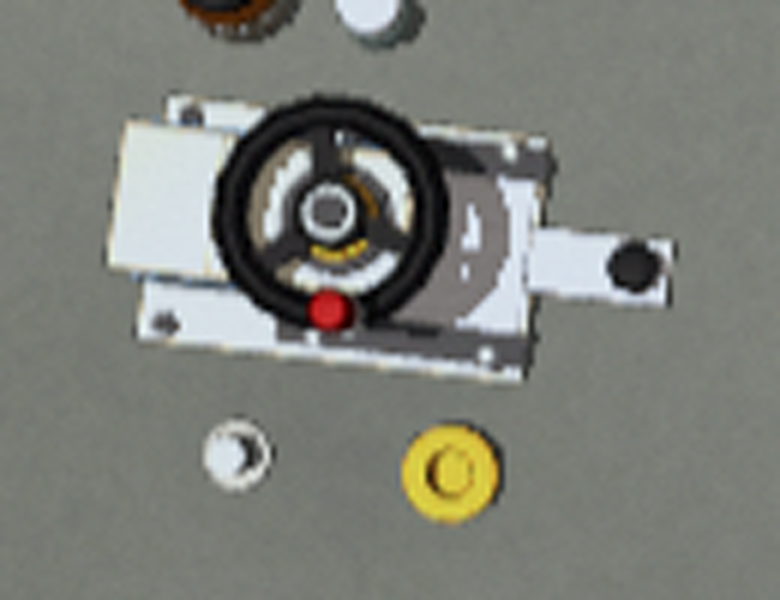

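The crop (origin 190,180, x6) shows the hub at (330,211), the handle top at (330,311) and the knob at (634,266). I'll turn these into positions using the known heights.

```bash
cat >> h.py <<'E'
def ray(c,u,v,z):
    f=c['depth'].shape[0]/2/np.tan(np.radians(c['vertical_fov'])/2)
    Rm=cv2.Rodrigues(np.array(c['rvec'],float))[0]; t=np.array(c['tvec']).reshape(3)
    o=-Rm.T@t; d=Rm.T@np.array([(u-c['cx'])/f,(v-c['cy'])/f,1]); return o+d*(z-o[2])/d[2]
E
python3 - <<'E'
from m import *
c=load('top')
F=lambda a,b:(190+(a+.5)/6-.5,180+(b+.5)/6-.5)
hub=ray(c,*F(330,211),205); hd=ray(c,*F(330,311),259); kn=ray(c,*F(634,266),70)
print(hub,hd,kn,np.linalg.norm((hub-hd)[:2]),np.linalg.norm((hub-kn)[:2]))
s=load('scene');p=cloud(s);m=red(s,p);v,u=np.where(m)
print('scene red px',u.min(),u.max(),v.min(),v.max())
cr=np.hstack([cv2.resize(s['color'][140:260,240:350,::-1],None,fx=5,fy=5,interpolation=2)]);cv2.imwrite('pics/crop2.png',cr)
# reprojection of estimates into scene crop
for P in(hub,hd,kn): 
    f=210/np.tan(np.radians(s['vertical_fov'])/2);K=np.array([[f,0,s['cx']],[0,f,s['cy']],[0,0,1]])
    q=cv2.projectPoints(P.reshape(1,3),np.array(s['rvec'],float),np.array(s['tvec'],float),K,None)[0].ravel();print(q,(q-[240,140])*5)
# heights
for n in('top','scene'):
    cc=load(n);p=cloud(cc);d=np.hypot(p[...,0]-hub[0],p[...,1]-hub[1]);print(np.percentile(p[(d<10)&(p[...,2]>190)][:,2],[10,50,90]));r=red(cc,p);print(np.sort(p[r][:,2])[::5])
E
```

```text
[550.81444394 129.59575154 205.        ] [504.06039883 124.00032504 259.        ] [532.01985696  -8.33722418  70.        ] 47.087679195441844 139.20755112878453
scene red px 287 290 149 152
[300.44575248 172.92635382] [302.22876241 164.6317691 ]
[287.63580004 149.1574817 ] [238.17900021  45.78740852]
[256.81857985 229.48366542] [ 84.09289926 447.41832711]
[201.89340604 206.64129619 210.28554527]
[199.60853979 203.69716652 206.29524345 209.50975145 211.37134446
 212.03104538 212.89064669 214.28167516 215.45701313 216.37958136
 217.3343268  218.13801181 218.46127907 219.50260063 219.84644246
 221.11010638 224.14664431 253.21123869 254.60818775 255.88692453
 256.16721879 256.56794792 257.41958336 260.03971243]
[203.49575574 207.87422805 210.86771025]
[254.64722436 257.65577055 258.48191416]
```

View pics/crop2.png

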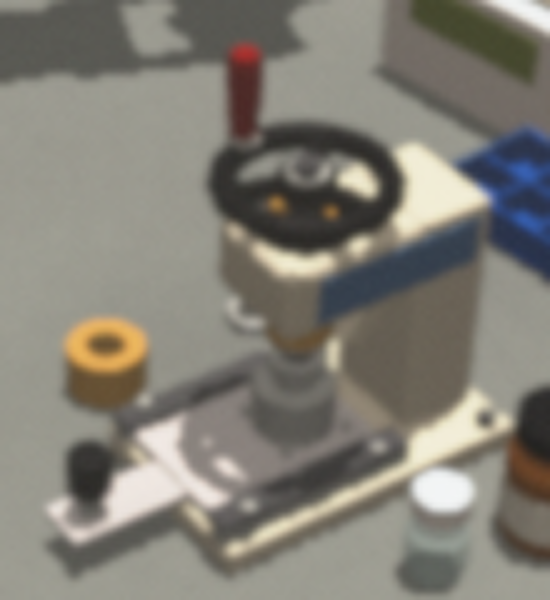

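step_arm:
  plan:
    - {"offset":[0,0,-4.1],"rot":[0,0,0],"gripper":6}
    - {"offset":[-45.5,-27.4,-4.1],"rot":[0,0,-15],"gripper":5}
    - {"offset":[-45.5,-27.4,-4.1],"rot":[0,0,-15],"gripper":5}
    - {"offset":[-45.5,-27.4,-4.1],"rot":[0,0,-15],"gripper":5}
    - {"offset":[-45.5,-27.4,-4.1],"rot":[0,0,-15],"gripper":5}
    - {"offset":[-45.5,-27.4,-4.1],"rot":[0,0,-15],"gripper":5}
    - {"offset":[-45.5,-27.4,-4.1],"rot":[0,0,-15],"gripper":5}
    - {"offset":[-45.5,-27.4,-4.1],"rot":[0,0,-15],"gripper":5}
    - {"offset":[-45.5,-27.4,-4.1],"rot":[0,0,-15],"gripper":5}
    - {"offset":[-45.5,-27.4,-4.1],"rot":[0,0,-15],"gripper":5}
    - {"offset":[-45.5,-27.4,-4.1],"rot":[0,0,-15],"gripper":5}
    - {"offset":[-45.5,-27.4,-4.1],"rot":[0,0,-15],"gripper":5}
  squeeze: 20

```text
time_s: 1.3
eef_pos: [505.9, 122.3, 344.5]
ee_rot: [-0.0, 0.001, 1.0, -0.0]
force: [-0.2, 2.0, 0.2]
grip_width: 0.587
grip_force: 0.0
```

step_arm:
  plan:
    - {"offset":[0,0,1],"rot":[0,0,0],"gripper":5}
    - {"offset":[0,0,2.5],"rot":[0,0,0],"gripper":5}
    - {"offset":[0,0,4.0],"rot":[0,0,0],"gripper":5}
    - {"offset":[0,0,4.8],"rot":[0,0,0],"gripper":5}
    - {"offset":[0,0,4.8],"rot":[0,0,0],"gripper":5}
    - {"offset":[0,0,4.8],"rot":[0,0,0],"gripper":5}

```text
time_s: 1.9
eef_pos: [504.4, 125.0, 297.4]
ee_rot: [0.0, -0.0, 1.0, 0.0]
force: [0.2, 0.3, 0.7]
grip_width: 0.587
grip_force: 0.0
```

```bash
python3 - <<'E'
from h import *
s=sense();print(s['eef_pos'],s['force'],s['ee_rot'])
c=cap('scene');a=cv2.resize(c['color'][110:210,230:350,::-1],None,fx=5,fy=5,interpolation=2)
c=cap('top');b=cv2.resize(c['color'][190:270,200:300,::-1],None,fx=5,fy=5,interpolation=2)
b=cv2.copyMakeBorder(b,0,100,0,0,0);cv2.imwrite('pics/c3.png',cv2.resize(np.hstack([a,b]),None,fx=.7,fy=.7))
E
```

```text
[504.44138179 124.98670295 297.36998327] [0.16499923 0.32058965 0.69467812] [ 2.67474426e-04 -2.08058488e-04  9.99999942e-01  1.87760405e-05]
```

View pics/c3.png

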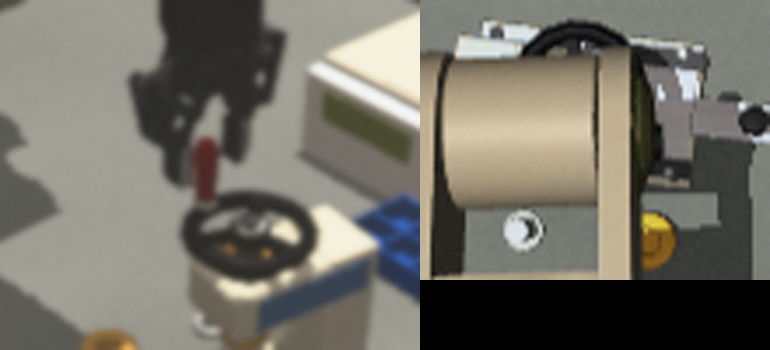

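The handle (about 205,165 in the left crop) stands between the two fingers, so I'll close on it.

step_arm:
  plan:
    - {"offset":[0,0,0],"rot":[0,0,0],"gripper":1.8}
    - {"offset":[0,0,0],"rot":[0,0,0],"gripper":1.8}
    - {"offset":[0,0,0],"rot":[0,0,0],"gripper":1.8}
    - {"offset":[0,0,0],"rot":[0,0,0],"gripper":1.8}
    - {"offset":[0,0,0],"rot":[0,0,0],"gripper":1.8}
  squeeze: 20

```text
time_s: 2.5
eef_pos: [504.5, 124.6, 297.2]
ee_rot: [0.0, 0.0, 1.0, -0.0]
force: [-0.7, -2.6, 4.2]
grip_width: 0.223
grip_force: 19.6
```

```bash
cat > arc.py <<'E'
import numpy as np,sys
# arc.py a0 a1 n [cx cy x0 y0]: degrees turned since start; rows relative to commanded pose at a0 (or x0,y0)
C=np.array([550.2,130.2]);PH=186.8
def P(a,C=C):
    t=np.radians(PH+a); return np.array([*(C+46*np.array([np.cos(t),np.sin(t)])),a/60])
a0,a1,n=float(sys.argv[1]),float(sys.argv[2]),int(sys.argv[3])
C2=np.array([float(v) for v in sys.argv[4:6]]) if len(sys.argv)>5 else C
s=P(a0); 
if len(sys.argv)>7: s[:2]=[float(v) for v in sys.argv[6:8]]
for a in np.linspace(a0,a1,n+1)[1:]:
    d=P(a,C2)-s; print([round(float(v),2) for v in (-d[0]/10,d[1]/10,-d[2]/10)],P(a,C2)[:2].round(1))
E
python3 arc.py 0 60 6
```

```text
[-0.16, -0.78, -0.02] [506.2 116.9]
[-0.46, -1.53, -0.03] [509.1 109.5]
[-0.88, -2.21, -0.05] [513.4 102.6]
[-1.42, -2.81, -0.07] [518.7  96.7]
[-2.05, -3.3, -0.08] [525.   91.7]
[-2.76, -3.68, -0.1] [532.1  87.9]
```

step_arm:
  plan:
    - {"offset":[-0.16,-0.78,-0.02],"rot":[0,0,0],"gripper":1.8}
    - {"offset":[-0.46,-1.53,-0.03],"rot":[0,0,0],"gripper":1.8}
    - {"offset":[-0.88,-2.21,-0.05],"rot":[0,0,0],"gripper":1.8}

```text
time_s: 2.8
eef_pos: [512.8, 102.6, 297.7]
ee_rot: [-0.001, -0.0, 1.0, 0.001]
force: [-7.0, 3.6, 6.7]
grip_width: 0.228
grip_force: 19.9
```

step_arm:
  plan:
    - {"offset":[-0.54,-0.6,-0.02],"rot":[0,0,0],"gripper":1.8}
    - {"offset":[-1.17,-1.09,-0.03],"rot":[0,0,0],"gripper":1.8}
    - {"offset":[-1.88,-1.47,-0.05],"rot":[0,0,0],"gripper":1.8}

```text
time_s: 3.1
eef_pos: [531.6, 87.2, 298.3]
ee_rot: [-0.001, 0.0, 1.0, -0.0]
force: [-7.4, -2.2, 6.4]
grip_width: 0.228
grip_force: 19.8
```

```bash
python3 - <<'E'
from h import *
s=sense();print(s['time_s'],s['eef_pos'],s['force'],s['ee_rot'])
E
python3 arc.py 60 240 12
```

```text
3.1 [531.6433948   87.17509287 298.28224192] [-7.4399512  -2.19648587  6.42461444] [-1.06867979e-03  3.73704364e-05  9.99999414e-01 -1.67698701e-04]
[-1.16, -0.32, -0.03] [543.6  84.7]
[-2.36, -0.34, -0.05] [555.6  84.5]
[-3.52, -0.04, -0.07] [567.3  87.5]
[-4.57, 0.54, -0.1] [577.8  93.4]
[-5.43, 1.38, -0.12] [586.3 101.8]
[-6.04, 2.42, -0.15] [592.5 112.1]
[-6.37, 3.57, -0.17] [595.7 123.6]
[-6.38, 4.77, -0.2] [595.9 135.6]
[-6.08, 5.94, -0.23] [592.9 147.3]
[-5.5, 6.98, -0.25] [587.  157.8]
[-4.66, 7.84, -0.28] [578.6 166.3]
[-3.62, 8.46, -0.3] [568.3 172.5]
```

step_arm:
  plan:
    - {"offset":[-1.16,-0.32,-0.03],"rot":[0,0,0],"gripper":1.8}
    - {"offset":[-2.36,-0.34,-0.05],"rot":[0,0,0],"gripper":1.8}
    - {"offset":[-3.52,-0.04,-0.07],"rot":[0,0,0],"gripper":1.8}
    - {"offset":[-4.57,0.54,-0.1],"rot":[0,0,0],"gripper":1.8}
    - {"offset":[-5.43,1.38,-0.12],"rot":[0,0,0],"gripper":1.8}
    - {"offset":[-6.04,2.42,-0.15],"rot":[0,0,0],"gripper":1.8}

```text
time_s: 3.7
eef_pos: [593.2, 110.6, 299.6]
ee_rot: [0.0, 0.001, 1.0, -0.001]
force: [-2.7, -6.0, 3.1]
grip_width: 0.228
grip_force: 19.9
```

```bash
python3 arc.py 150 240 6;python3 arc.py 240 420 12
```

```text
[-0.32, 1.16, -0.03] [595.7 123.6]
[-0.34, 2.36, -0.05] [595.9 135.6]
[-0.04, 3.52, -0.07] [592.9 147.3]
[0.54, 4.57, -0.1] [587.  157.8]
[1.38, 5.43, -0.12] [578.6 166.3]
[2.42, 6.04, -0.15] [568.3 172.5]
[1.16, 0.32, -0.03] [556.8 175.7]
[2.36, 0.34, -0.05] [544.8 175.9]
[3.52, 0.04, -0.07] [533.1 172.9]
[4.57, -0.54, -0.1] [522.6 167. ]
[5.43, -1.38, -0.12] [514.1 158.6]
[6.04, -2.42, -0.15] [507.9 148.3]
[6.37, -3.57, -0.17] [504.7 136.8]
[6.38, -4.77, -0.2] [504.5 124.8]
[6.08, -5.94, -0.23] [507.5 113.1]
[5.5, -6.98, -0.25] [513.4 102.6]
[4.66, -7.84, -0.28] [521.8  94.1]
[3.62, -8.46, -0.3] [532.1  87.9]
```

step_arm:
  plan:
    - {"offset":[-0.32,1.16,-0.03],"rot":[0,0,0],"gripper":1.8}
    - {"offset":[-0.34,2.36,-0.05],"rot":[0,0,0],"gripper":1.8}
    - {"offset":[-0.04,3.52,-0.07],"rot":[0,0,0],"gripper":1.8}
    - {"offset":[0.54,4.57,-0.1],"rot":[0,0,0],"gripper":1.8}
    - {"offset":[1.38,5.43,-0.12],"rot":[0,0,0],"gripper":1.8}
    - {"offset":[2.42,6.04,-0.15],"rot":[0,0,0],"gripper":1.8}

```text
time_s: 4.3
eef_pos: [569.0, 171.4, 301.0]
ee_rot: [0.001, 0.0, 1.0, -0.001]
force: [4.4, -6.4, 1.3]
grip_width: 0.228
grip_force: 19.8
```

step_arm:
  plan:
    - {"offset":[1.16,0.32,-0.03],"rot":[0,0,0],"gripper":1.8}
    - {"offset":[2.36,0.34,-0.05],"rot":[0,0,0],"gripper":1.8}
    - {"offset":[3.52,0.04,-0.07],"rot":[0,0,0],"gripper":1.8}
    - {"offset":[4.57,-0.54,-0.1],"rot":[0,0,0],"gripper":1.8}
    - {"offset":[5.43,-1.38,-0.12],"rot":[0,0,0],"gripper":1.8}
    - {"offset":[6.04,-2.42,-0.15],"rot":[0,0,0],"gripper":1.8}
    - {"offset":[6.37,-3.57,-0.17],"rot":[0,0,0],"gripper":1.8}
    - {"offset":[6.38,-4.77,-0.2],"rot":[0,0,0],"gripper":1.8}
    - {"offset":[6.08,-5.94,-0.23],"rot":[0,0,0],"gripper":1.8}
    - {"offset":[5.5,-6.98,-0.25],"rot":[0,0,0],"gripper":1.8}
    - {"offset":[4.66,-7.84,-0.28],"rot":[0,0,0],"gripper":1.8}
    - {"offset":[3.62,-8.46,-0.3],"rot":[0,0,0],"gripper":1.8}

```text
time_s: 5.5
eef_pos: [531.6, 87.1, 304.3]
ee_rot: [-0.001, 0.0, 1.0, -0.0]
force: [-7.9, -1.5, 7.0]
grip_width: 0.231
grip_force: 20.2
```

```bash
python3 arc.py 420 600 12;python3 arc.py 600 630 3
```

```text
[-1.16, -0.32, -0.03] [543.6  84.7]
[-2.36, -0.34, -0.05] [555.6  84.5]
[-3.52, -0.04, -0.07] [567.3  87.5]
[-4.57, 0.54, -0.1] [577.8  93.4]
[-5.43, 1.38, -0.12] [586.3 101.8]
[-6.04, 2.42, -0.15] [592.5 112.1]
[-6.37, 3.57, -0.17] [595.7 123.6]
[-6.38, 4.77, -0.2] [595.9 135.6]
[-6.08, 5.94, -0.23] [592.9 147.3]
[-5.5, 6.98, -0.25] [587.  157.8]
[-4.66, 7.84, -0.28] [578.6 166.3]
[-3.62, 8.46, -0.3] [568.3 172.5]
[0.76, 0.25, -0.02] [560.7 175. ]
[1.56, 0.36, -0.03] [552.8 176.1]
[2.36, 0.34, -0.05] [544.8 175.9]
```

step_arm:
  plan:
    - {"offset":[-1.16,-0.32,-0.03],"rot":[0,0,0],"gripper":1.8}
    - {"offset":[-2.36,-0.34,-0.05],"rot":[0,0,0],"gripper":1.8}
    - {"offset":[-3.52,-0.04,-0.07],"rot":[0,0,0],"gripper":1.8}
    - {"offset":[-4.57,0.54,-0.1],"rot":[0,0,0],"gripper":1.8}
    - {"offset":[-5.43,1.38,-0.12],"rot":[0,0,0],"gripper":1.8}
    - {"offset":[-6.04,2.42,-0.15],"rot":[0,0,0],"gripper":1.8}
    - {"offset":[-6.37,3.57,-0.17],"rot":[0,0,0],"gripper":1.8}
    - {"offset":[-6.38,4.77,-0.2],"rot":[0,0,0],"gripper":1.8}
    - {"offset":[-6.08,5.94,-0.23],"rot":[0,0,0],"gripper":1.8}
    - {"offset":[-5.5,6.98,-0.25],"rot":[0,0,0],"gripper":1.8}
    - {"offset":[-4.66,7.84,-0.28],"rot":[0,0,0],"gripper":1.8}
    - {"offset":[-3.62,8.46,-0.3],"rot":[0,0,0],"gripper":1.8}

```text
time_s: 6.7
eef_pos: [569.0, 171.4, 307.0]
ee_rot: [0.001, 0.0, 1.0, -0.001]
force: [5.1, -6.2, 0.7]
grip_width: 0.229
grip_force: 20.2
```

step_arm:
  plan:
    - {"offset":[0.76,0.25,-0.02],"rot":[0,0,0],"gripper":1.8}
    - {"offset":[1.56,0.36,-0.03],"rot":[0,0,0],"gripper":1.8}
    - {"offset":[2.36,0.34,-0.05],"rot":[0,0,0],"gripper":1.8}

```text
time_s: 7.0
eef_pos: [545.4, 174.9, 307.5]
ee_rot: [0.002, 0.0, 1.0, -0.0]
force: [6.9, -2.1, 0.1]
grip_width: 0.226
grip_force: 19.9
```

```bash
cat > tan.py <<'E'
import numpy as np,sys
# for each 8-degree step: single-row offset, plus (tangent,radial) unit vectors
import subprocess
C=46
for a in np.arange(630,910,8):
    t0,t1=np.radians(186.8+a),np.radians(194.8+a)
    d=46*np.array([np.cos(t1)-np.cos(t0),np.sin(t1)-np.sin(t0)])
    print(a,'->',a+8,[round(-d[0]/10,2),round(d[1]/10,2),-0.01],'tan',np.round([-np.sin(t1),np.cos(t1)],2))
E
python3 tan.py
```

```text
630 -> 638 [np.float64(0.63), np.float64(-0.12), -0.01] tan [-0.97 -0.26]
638 -> 646 [np.float64(0.61), np.float64(-0.21), -0.01] tan [-0.92 -0.39]
646 -> 654 [np.float64(0.57), np.float64(-0.29), -0.01] tan [-0.86 -0.51]
654 -> 662 [np.float64(0.53), np.float64(-0.37), -0.01] tan [-0.78 -0.63]
662 -> 670 [np.float64(0.47), np.float64(-0.44), -0.01] tan [-0.68 -0.73]
670 -> 678 [np.float64(0.41), np.float64(-0.5), -0.01] tan [-0.58 -0.82]
678 -> 686 [np.float64(0.33), np.float64(-0.55), -0.01] tan [-0.46 -0.89]
686 -> 694 [np.float64(0.25), np.float64(-0.59), -0.01] tan [-0.33 -0.94]
694 -> 702 [np.float64(0.17), np.float64(-0.62), -0.01] tan [-0.19 -0.98]
702 -> 710 [np.float64(0.08), np.float64(-0.64), -0.01] tan [-0.06 -1.  ]
710 -> 718 [np.float64(-0.01), np.float64(-0.64), -0.01] tan [ 0.08 -1.  ]
718 -> 726 [np.float64(-0.1), np.float64(-0.63), -0.01] tan [ 0.22 -0.98]
726 -> 734 [np.float64(-0.19), np.float64(-0.61), -0.01] tan [ 0.36 -0.93]
734 -> 742 [np.float64(-0.27), np.float64(-0.58), -0.01] tan [ 0.48 -0.88]
742 -> 750 [np.float64(-0.35), np.float64(-0.54), -0.01] tan [
[... 768 characters left out ...]
4(-0.55), np.float64(0.33), -0.01] tan [0.82 0.57]
838 -> 846 [np.float64(-0.5), np.float64(0.4), -0.01] tan [0.73 0.68]
846 -> 854 [np.float64(-0.44), np.float64(0.47), -0.01] tan [0.63 0.77]
854 -> 862 [np.float64(-0.37), np.float64(0.52), -0.01] tan [0.52 0.86]
862 -> 870 [np.float64(-0.29), np.float64(0.57), -0.01] tan [0.39 0.92]
870 -> 878 [np.float64(-0.21), np.float64(0.61), -0.01] tan [0.26 0.97]
878 -> 886 [np.float64(-0.12), np.float64(0.63), -0.01] tan [0.13 0.99]
886 -> 894 [np.float64(-0.04), np.float64(0.64), -0.01] tan [-0.01  1.  ]
894 -> 902 [np.float64(0.05), np.float64(0.64), -0.01] tan [-0.15  0.99]
902 -> 910 [np.float64(0.14), np.float64(0.63), -0.01] tan [-0.29  0.96]
```

step_arm:
  plan:
    - {"offset":[0.63,-0.12,-0.01],"rot":[0,0,0],"gripper":1.8}
    - {"offset":[0.63,-0.12,-0.01],"rot":[0,0,0],"gripper":1.8}

```text
time_s: 7.2
eef_pos: [538.9, 173.8, 307.6]
ee_rot: [0.001, 0.0, 1.0, -0.0]
force: [5.2, -2.6, -0.5]
grip_width: 0.228
grip_force: 19.9
```

step_arm:
  plan:
    - {"offset":[0.61,-0.21,-0.01],"rot":[0,0,0],"gripper":1.8}
    - {"offset":[0.61,-0.21,-0.01],"rot":[0,0,0],"gripper":1.8}

```text
time_s: 7.4
eef_pos: [532.9, 171.9, 307.7]
ee_rot: [0.001, 0.0, 1.0, -0.0]
force: [4.4, -2.4, 0.2]
grip_width: 0.227
grip_force: 19.9
```

step_arm:
  plan:
    - {"offset":[0.57,-0.29,-0.01],"rot":[0,0,0],"gripper":1.8}
    - {"offset":[0.57,-0.29,-0.01],"rot":[0,0,0],"gripper":1.8}

```text
time_s: 7.6
eef_pos: [527.2, 169.2, 307.9]
ee_rot: [0.001, 0.0, 1.0, 0.0]
force: [6.3, -0.3, 0.9]
grip_width: 0.228
grip_force: 19.9
```

step_arm:
  plan:
    - {"offset":[0.53,-0.37,-0.01],"rot":[0,0,0],"gripper":1.8}
    - {"offset":[0.53,-0.37,-0.01],"rot":[0,0,0],"gripper":1.8}

```text
time_s: 7.8
eef_pos: [521.8, 165.7, 308.0]
ee_rot: [0.001, 0.0, 1.0, 0.0]
force: [5.6, 0.3, -0.0]
grip_width: 0.227
grip_force: 19.9
```

step_arm:
  plan:
    - {"offset":[0.47,-0.44,-0.01],"rot":[0,0,0],"gripper":1.8}
    - {"offset":[0.47,-0.44,-0.01],"rot":[0,0,0],"gripper":1.8}

```text
time_s: 8.0
eef_pos: [517.0, 161.4, 308.1]
ee_rot: [0.001, 0.0, 1.0, 0.0]
force: [4.9, 1.5, 0.9]
grip_width: 0.23
grip_force: 20.0
```

step_arm:
  plan:
    - {"offset":[0.41,-0.5,-0.01],"rot":[0,0,0],"gripper":1.8}
    - {"offset":[0.41,-0.5,-0.01],"rot":[0,0,0],"gripper":1.8}

```text
time_s: 8.2
eef_pos: [512.9, 156.6, 308.2]
ee_rot: [0.001, 0.0, 1.0, 0.0]
force: [4.5, 2.5, 1.1]
grip_width: 0.231
grip_force: 20.0
```

step_arm:
  plan:
    - {"offset":[0.33,-0.55,-0.01],"rot":[0,0,0],"gripper":1.8}
    - {"offset":[0.33,-0.55,-0.01],"rot":[0,0,0],"gripper":1.8}

```text
time_s: 8.4
eef_pos: [509.5, 151.2, 308.3]
ee_rot: [0.0, 0.0, 1.0, 0.0]
force: [3.8, 2.4, 2.6]
grip_width: 0.226
grip_force: 20.1
```

step_arm:
  plan:
    - {"offset":[0.25,-0.59,-0.01],"rot":[0,0,0],"gripper":1.8}
    - {"offset":[0.25,-0.59,-0.01],"rot":[0,0,0],"gripper":1.8}

```text
time_s: 8.6
eef_pos: [506.8, 145.4, 308.4]
ee_rot: [0.0, 0.0, 1.0, 0.0]
force: [2.9, 3.8, 3.8]
grip_width: 0.232
grip_force: 20.2
```

step_arm:
  plan:
    - {"offset":[0.17,-0.62,-0.01],"rot":[0,0,0],"gripper":1.8}
    - {"offset":[0.17,-0.62,-0.01],"rot":[0,0,0],"gripper":1.8}

```text
time_s: 8.8
eef_pos: [505.0, 139.3, 308.5]
ee_rot: [-0.0, 0.0, 1.0, 0.0]
force: [2.2, 5.0, 4.2]
grip_width: 0.229
grip_force: 20.3
```

step_arm:
  plan:
    - {"offset":[0.08,-0.64,-0.01],"rot":[0,0,0],"gripper":1.8}
    - {"offset":[0.08,-0.64,-0.01],"rot":[0,0,0],"gripper":1.8}

```text
time_s: 9.0
eef_pos: [504.1, 132.9, 308.7]
ee_rot: [-0.0, 0.0, 1.0, 0.0]
force: [0.9, 4.8, 5.6]
grip_width: 0.233
grip_force: 20.4
```

step_arm:
  plan:
    - {"offset":[-0.01,-0.64,-0.01],"rot":[0,0,0],"gripper":1.8}
    - {"offset":[-0.01,-0.64,-0.01],"rot":[0,0,0],"gripper":1.8}

```text
time_s: 9.2
eef_pos: [504.1, 126.5, 308.8]
ee_rot: [-0.001, 0.0, 1.0, 0.0]
force: [-0.7, 5.4, 7.2]
grip_width: 0.23
grip_force: 20.5
```

step_arm:
  plan:
    - {"offset":[-0.1,-0.63,-0.01],"rot":[0,0,0],"gripper":1.8}
    - {"offset":[-0.1,-0.63,-0.01],"rot":[0,0,0],"gripper":1.8}

```text
time_s: 9.4
eef_pos: [505.0, 120.2, 309.0]
ee_rot: [-0.001, 0.0, 1.0, 0.0]
force: [-1.7, 3.8, 8.4]
grip_width: 0.231
grip_force: 20.6
```

step_arm:
  plan:
    - {"offset":[-0.19,-0.61,-0.01],"rot":[0,0,0],"gripper":1.8}
    - {"offset":[-0.19,-0.61,-0.01],"rot":[0,0,0],"gripper":1.8}

```text
time_s: 9.6
eef_pos: [506.7, 114.0, 309.2]
ee_rot: [-0.001, 0.0, 1.0, 0.0]
force: [-4.5, 3.9, 8.5]
grip_width: 0.228
grip_force: 20.7
```

step_arm:
  plan:
    - {"offset":[-0.27,-0.58,-0.02],"rot":[0,0,0],"gripper":1.8}
    - {"offset":[-0.27,-0.58,-0.02],"rot":[0,0,0],"gripper":1.8}

```text
time_s: 9.8
eef_pos: [509.4, 108.1, 309.3]
ee_rot: [-0.001, -0.0, 1.0, 0.0]
force: [-5.4, 2.9, 9.5]
grip_width: 0.226
grip_force: 20.7
```

step_arm:
  plan:
    - {"offset":[-0.35,-0.54,-0.03],"rot":[0,0,0],"gripper":1.8}
    - {"offset":[-0.35,-0.54,-0.03],"rot":[0,0,0],"gripper":1.8}

```text
time_s: 10.0
eef_pos: [512.8, 102.6, 309.5]
ee_rot: [-0.002, 0.0, 1.0, -0.0]
force: [-5.9, 1.3, 10.1]
grip_width: 0.227
grip_force: 20.7
```

step_arm:
  plan:
    - {"offset":[-0.42,-0.49,-0.04],"rot":[0,0,0],"gripper":1.8}
    - {"offset":[-0.42,-0.49,-0.04],"rot":[0,0,0],"gripper":1.8}

```text
time_s: 10.2
eef_pos: [517.0, 97.6, 309.7]
ee_rot: [-0.002, 0.0, 1.0, -0.0]
force: [-5.8, 0.2, 8.6]
grip_width: 0.231
grip_force: 20.6
```

step_arm:
  plan:
    - {"offset":[-0.48,-0.42,-0.03],"rot":[0,0,0],"gripper":1.8}
    - {"offset":[-0.48,-0.42,-0.03],"rot":[0,0,0],"gripper":1.8}

```text
time_s: 10.4
eef_pos: [521.8, 93.2, 309.9]
ee_rot: [-0.002, 0.0, 1.0, -0.001]
force: [-6.8, -0.6, 8.4]
grip_width: 0.231
grip_force: 20.5
```

step_arm:
  plan:
    - {"offset":[-0.54,-0.35,-0.02],"rot":[0,0,0],"gripper":1.8}
    - {"offset":[-0.54,-0.35,-0.02],"rot":[0,0,0],"gripper":1.8}

```text
time_s: 10.6
eef_pos: [526.8, 89.9, 310.0]
ee_rot: [-0.003, 0.0, 1.0, -0.0]
force: [-10.7, -0.8, 9.5]
grip_width: 0.229
grip_force: 20.6
```

The tangential force rose from about 5 to 9 N, which may be the stop. I'll take half steps from here.

step_arm:
  plan:
    - {"offset":[-0.28,-0.16,-0.01],"rot":[0,0,0],"gripper":1.8}
    - {"offset":[-0.28,-0.16,-0.01],"rot":[0,0,0],"gripper":1.8}

```text
time_s: 10.8
eef_pos: [529.1, 88.6, 310.0]
ee_rot: [-0.004, -0.0, 1.0, -0.0]
force: [-12.7, 1.3, 9.9]
grip_width: 0.228
grip_force: 20.7
```

step_arm:
  plan:
    - {"offset":[-0.2,-0.09,0],"rot":[0,0,0],"gripper":1.8}
    - {"offset":[-0.2,-0.09,0],"rot":[0,0,0],"gripper":1.8}
    - {"offset":[-0.2,-0.09,0],"rot":[0,0,0],"gripper":1.8}

```text
time_s: 11.1
eef_pos: [530.6, 88.0, 310.0]
ee_rot: [-0.004, -0.0, 1.0, -0.0]
force: [-14.3, 1.1, 10.5]
grip_width: 0.227
grip_force: 20.8
```

step_arm:
  plan:
    - {"offset":[-0.09,-0.04,0],"rot":[0,0,0],"gripper":1.8}
    - {"offset":[-0.09,-0.04,0],"rot":[0,0,0],"gripper":1.8}
    - {"offset":[-0.09,-0.04,0],"rot":[0,0,0],"gripper":1.8}
    - {"offset":[-0.09,-0.04,0],"rot":[0,0,0],"gripper":1.8}
    - {"offset":[-0.09,-0.04,0],"rot":[0,0,0],"gripper":1.8}
    - {"offset":[-0.09,-0.04,0],"rot":[0,0,0],"gripper":1.8}
  squeeze: 30

```text
time_s: 11.7
eef_pos: [531.3, 87.6, 310.0]
ee_rot: [-0.004, -0.0, 1.0, -0.0]
force: [-16.7, 1.6, 10.2]
grip_width: 0.23
grip_force: 28.9
```

```bash
python3 - <<'E'
from h import *
s=sense();print(s['eef_pos'],s['force'],s['wrist_torque'],s['ee_rot'])
c=cap('scene');a=cv2.resize(c['color'][120:240,240:350,::-1],None,fx=5,fy=5,interpolation=2)
cv2.imwrite('pics/c4.png',a)
E
```

```text
[531.33398215  87.62639912 310.02721928] [-16.71406057   1.62796682  10.18861245] [ 0.33924519  2.42485749 -0.02929286] [-4.25864013e-03 -2.65961261e-04  9.99990891e-01 -1.01691672e-04]
```

View pics/c4.png

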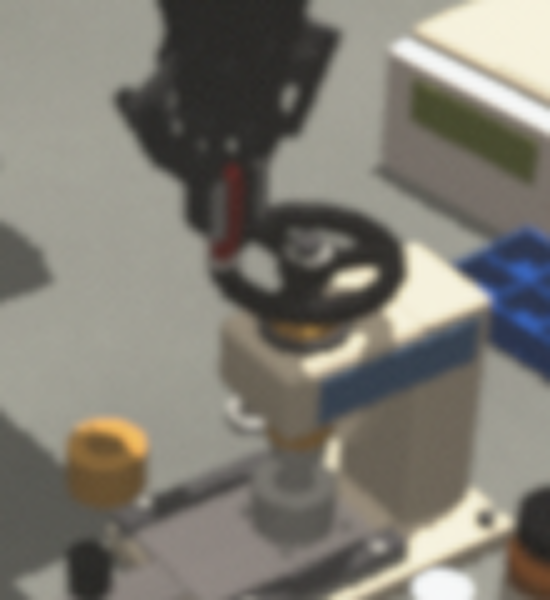

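The picture shows the foot up under the bush (about 298,445) and the nose clear of the die. The load has held at about 16 N, so the ram is snug. I'll ease the load off, open the fingers and lift.

step_arm:
  plan:
    - {"offset":[0.25,0.1,0],"rot":[0,0,0],"gripper":1.8}
    - {"offset":[0.5,0.2,0],"rot":[0,0,0],"gripper":1.8}
    - {"offset":[0.5,0.2,0],"rot":[0,0,0],"gripper":1.8}
  squeeze: 20

```text
time_s: 12.05
eef_pos: [526.9, 89.6, 310.0]
ee_rot: [-0.003, -0.0, 1.0, -0.0]
force: [-8.4, 0.6, 7.3]
grip_width: 0.222
grip_force: 28.6
```

step_arm:
  plan:
    - {"offset":[0.2,0.08,0],"rot":[0,0,0],"gripper":5}
    - {"offset":[0.2,0.08,0],"rot":[0,0,0],"gripper":5}
    - {"offset":[0.2,0.08,0],"rot":[0,0,0],"gripper":5}
    - {"offset":[0.2,0.08,0],"rot":[0,0,0],"gripper":5}
    - {"offset":[0.2,0.08,-2],"rot":[0,0,0],"gripper":5}
    - {"offset":[0.2,0.08,-5],"rot":[0,0,0],"gripper":5}
    - {"offset":[0.2,0.08,-5],"rot":[0,0,0],"gripper":5}
    - {"offset":[0.2,0.08,-5],"rot":[0,0,0],"gripper":5}

```text
time_s: 12.85
eef_pos: [526.5, 89.8, 360.1]
ee_rot: [0.0, 0.0, 1.0, -0.0]
force: [-0.2, 0.4, -1.2]
grip_width: 0.587
grip_force: 0.0
```

```bash
python3 - <<'E'
from h import *
s=sense();print(s['eef_pos'],s['force'],s['ee_rot'],s['joints'])
u=np.array([-18.8,-137.9]);u/=np.linalg.norm(u)
kn=np.array([532.5,-7.9]);print('u',u)
e=s['eef_pos'];d=kn-e[:2];print('to knob tool xy',-d[0],d[1],'perp-back',u)
E
```

```text
[526.50382544  89.82807164 360.0763635 ] [-0.15917489  0.36107946 -1.16474937] [ 1.36073469e-04  5.64021274e-05  9.99999986e-01 -8.47924889e-05] [-5.04632918e-02  2.99536013e-01  1.36970809e+00 -1.56419013e-04
  1.47206821e+00 -1.62113142e+00]
u [-0.13508114 -0.99083454]
to knob tool xy -5.996174560471786 -97.7280716382418 perp-back [-0.13508114 -0.99083454]
```

```bash
python3 - <<'E'
from h import *
e=sense()['eef_pos']
for n in('scene','top'):
    p=cloud(cap(n)).reshape(-1,3)-e
    for lo in range(-80,160,20):
        m=(p[:,1]>=lo)&(p[:,1]<lo+20)&(np.abs(p[:,0])<70)&(p[:,2]>-40)
        if m.sum()>3: print(n,lo,m.sum(),np.percentile(p[m][:,2],[3,97]).round())
E
```

```text
scene -80 778 [ 12. 217.]
scene -60 1158 [-12. 232.]
scene -40 1305 [-22. 222.]
scene -20 797 [ 12. 225.]
scene 0 624 [  8. 225.]
scene 20 500 [-36. 225.]
scene 40 768 [-13. 233.]
scene 60 40 [ -5. 234.]
top -80 1059 [197. 871.]
top -60 721 [196. 232.]
top -40 564 [193. 229.]
top -20 558 [191. 224.]
top 0 547 [194. 224.]
top 20 541 [194. 225.]
top 40 908 [163. 232.]
top 60 129 [199. 233.]
```

step_arm:
  plan:
    - {"offset":[-0.3,-5,0],"rot":[0,0,0],"gripper":4.8}
    - {"offset":[-0.6,-9.8,0],"rot":[0,0,0],"gripper":4.8}
    - {"offset":[-0.6,-9.8,0],"rot":[0,0,0],"gripper":4.8}
    - {"offset":[-0.6,-9.8,4],"rot":[0,0,0],"gripper":4.8}
    - {"offset":[-0.6,-9.8,8],"rot":[0,0,0],"gripper":4.8}
    - {"offset":[-0.6,-9.8,12],"rot":[0,0,0],"gripper":4.8}
    - {"offset":[-0.6,-9.8,15],"rot":[0,0,0],"gripper":4.8}
    - {"offset":[-0.6,-9.8,16],"rot":[0,0,0],"gripper":4.8}
    - {"offset":[-0.6,-9.8,16],"rot":[0,0,0],"gripper":4.8}

```text
time_s: 13.85
eef_pos: [532.1, -7.8, 199.2]
ee_rot: [-0.001, -0.0, 1.0, 0.0]
force: [0.7, 0.9, 0.3]
grip_width: 0.56
grip_force: 0.0
```

```bash
python3 - <<'E'
from h import *
s=sense();print(s['eef_pos'],s['force'])
c=cap('scene');a=cv2.resize(c['color'][100:250,210:350,::-1],None,fx=4,fy=4,interpolation=2)
cv2.imwrite('pics/c5.png',a)
E
```

```text
[532.09239088  -7.82929479 199.18463684] [0.68236467 0.85070057 0.32168942]
```

View pics/c5.png

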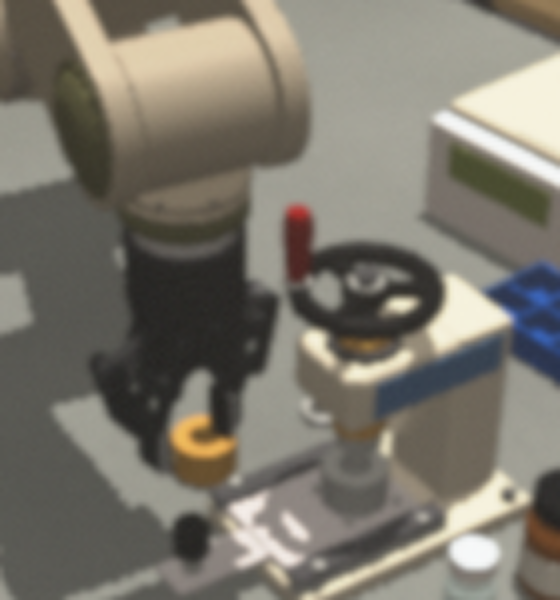

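The cylindrical wrist edge (about 305,120) looks close to the handle line (298,208). I'll check that clearance before going down.

```bash
python3 - <<'E'
from h import *
e=sense()['eef_pos']
for n in('scene','top'):
    c=load(n) if n=='scene' else None
    c=cap(n); P=cloud(c); p=P.reshape(-1,3)-e
    m=(np.abs(p[:,0])<80)&(p[:,1]>30)&(p[:,1]<110)&(p[:,2]>90)&(p[:,2]<300)
    q=p[m]; print(n,m.sum(),q[:,1].max())
    for z in range(90,260,20):
        k=q[(q[:,2]>=z)&(q[:,2]<z+20)]
        if len(k)>2: print(z,len(k),np.percentile(k[:,1],[50,90,99]).round(),np.percentile(k[:,0],[5,95]).round())
    # handle
    hm=(np.abs(P[...,0]-526)<30)&(np.abs(P[...,1]-90)<35)&(P[...,2]>235)&(P[...,2]<280);r=c['color'].astype(int);hm&=r[...,0]>2*r[...,1]
    print('handle',hm.sum(),P[hm].mean(0)-e if hm.any() else '')
E
```

```text
scene 1209 77.89363380072801
130 10 [39. 44. 49.] [27. 42.]
150 44 [38. 46. 50.] [41. 56.]
170 67 [38. 47. 64.] [49. 59.]
190 163 [45. 62. 64.] [-79.  58.]
210 341 [46. 58. 62.] [-74.  47.]
230 286 [51. 59. 64.] [-65.  17.]
250 252 [58. 69. 75.] [-75. -25.]
handle 24 [-4.10309085 97.40379832 66.29568449]
top 1126 80.95246740283599
150 6 [52. 55. 56.] [-42.  30.]
170 20 [46. 54. 56.] [-35.  37.]
190 133 [47. 70. 72.] [-33.  52.]
210 328 [41. 56. 67.] [-22.  43.]
230 179 [55. 62. 66.] [-25.  17.]
250 411 [60. 73. 79.] [-77. -29.]
handle 45 [-11.06730102 102.04627297  66.26198102]
```

The wrist reaches at most +70 mm in y and the handle's near face is at about +87 mm, so there is room. Going down.

step_arm:
  plan:
    - {"offset":[0,0,2.5],"rot":[0,0,0],"gripper":4.8}
    - {"offset":[0,0,5],"rot":[0,0,0],"gripper":4.8}
    - {"offset":[0,0,7],"rot":[0,0,0],"gripper":4.8}
    - {"offset":[0,0,8],"rot":[0,0,0],"gripper":4.8}
    - {"offset":[0,0,8.6],"rot":[0,0,0],"gripper":4.8}
    - {"offset":[0,0,8.6],"rot":[0,0,0],"gripper":4.8}

```text
time_s: 14.6
eef_pos: [532.7, -8.2, 114.6]
ee_rot: [0.0, -0.0, 1.0, -0.0]
force: [0.3, 0.7, 0.1]
grip_width: 0.559
grip_force: 0.0
```

```bash
python3 - <<'E'
from h import *
s=sense();print(s['eef_pos'],s['force'])
c=cap('scene');a=cv2.resize(c['color'][110:260,210:350,::-1],None,fx=4,fy=4,interpolation=2)
cv2.imwrite('pics/c6.png',a)
E
```

```text
[532.73794324  -8.15843673 114.58264239] [0.34821756 0.68364827 0.08607292]
```

View pics/c6.png

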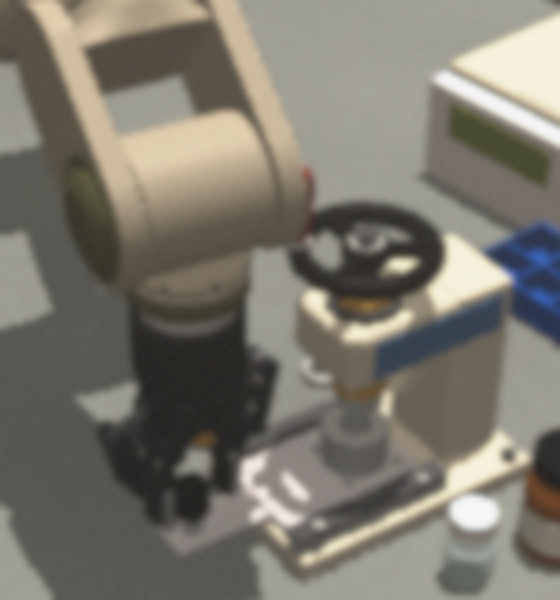

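The knob (190,495) sits between the fingers (155,500 and 235,460), and no contact force shows. Closing.

step_arm:
  plan:
    - {"offset":[0,0,0],"rot":[0,0,0],"gripper":2.4}
    - {"offset":[0,0,0],"rot":[0,0,0],"gripper":2.4}
    - {"offset":[0,0,0],"rot":[0,0,0],"gripper":2.4}
    - {"offset":[0,0,0],"rot":[0,0,0],"gripper":2.4}
    - {"offset":[0,0,0],"rot":[0,0,0],"gripper":2.4}
  squeeze: 25

```text
time_s: 15.15
eef_pos: [533.0, -10.2, 115.6]
ee_rot: [0.001, -0.0, 1.0, -0.002]
force: [-3.4, -14.6, 5.7]
grip_width: 0.297
grip_force: 26.0
```

step_arm:
  plan:
    - {"offset":[0.04,-0.3,0],"rot":[0,0,0],"gripper":2.4}
    - {"offset":[0.08,-0.6,0],"rot":[0,0,0],"gripper":2.4}
    - {"offset":[0.12,-0.9,0],"rot":[0,0,0],"gripper":2.4}
    - {"offset":[0.16,-1.2,0],"rot":[0,0,0],"gripper":2.4}
    - {"offset":[0.2,-1.5,0],"rot":[0,0,0],"gripper":2.4}

```text
time_s: 15.65
eef_pos: [531.3, -23.0, 115.5]
ee_rot: [0.002, 0.0, 1.0, 0.0]
force: [1.1, 3.8, 5.5]
grip_width: 0.292
grip_force: 25.9
```

step_arm:
  plan:
    - {"offset":[0.05,-0.35,0],"rot":[0,0,0],"gripper":2.4}
    - {"offset":[0.1,-0.7,0],"rot":[0,0,0],"gripper":2.4}
    - {"offset":[0.14,-1.05,0],"rot":[0,0,0],"gripper":2.4}
    - {"offset":[0.19,-1.4,0],"rot":[0,0,0],"gripper":2.4}
    - {"offset":[0.24,-1.75,0],"rot":[0,0,0],"gripper":2.4}
    - {"offset":[0.29,-2.1,0],"rot":[0,0,0],"gripper":2.4}
    - {"offset":[0.33,-2.45,0],"rot":[0,0,0],"gripper":2.4}
    - {"offset":[0.38,-2.8,0],"rot":[0,0,0],"gripper":2.4}
    - {"offset":[0.43,-3.15,0],"rot":[0,0,0],"gripper":2.4}
    - {"offset":[0.48,-3.5,0],"rot":[0,0,0],"gripper":2.4}
    - {"offset":[0.52,-3.85,0],"rot":[0,0,0],"gripper":2.4}
    - {"offset":[0.57,-4.2,0],"rot":[0,0,0],"gripper":2.4}

```text
time_s: 16.85
eef_pos: [525.7, -65.2, 115.5]
ee_rot: [0.002, 0.0, 1.0, -0.0]
force: [3.0, 3.2, 5.9]
grip_width: 0.292
grip_force: 25.9
```

step_arm:
  plan:
    - {"offset":[0.03,-0.35,0],"rot":[0,0,0],"gripper":2.4}
    - {"offset":[0.06,-0.7,0],"rot":[0,0,0],"gripper":2.4}
    - {"offset":[0.1,-1.05,0],"rot":[0,0,0],"gripper":2.4}
    - {"offset":[0.14,-1.4,0],"rot":[0,0,0],"gripper":2.4}
    - {"offset":[0.18,-1.75,0],"rot":[0,0,0],"gripper":2.4}
    - {"offset":[0.22,-2.1,0],"rot":[0,0,0],"gripper":2.4}
    - {"offset":[0.26,-2.45,0],"rot":[0,0,0],"gripper":2.4}
    - {"offset":[0.3,-2.8,0],"rot":[0,0,0],"gripper":2.4}
    - {"offset":[0.34,-3.15,0],"rot":[0,0,0],"gripper":2.4}
    - {"offset":[0.38,-3.5,0],"rot":[0,0,0],"gripper":2.4}

```text
time_s: 17.85
eef_pos: [521.4, -100.1, 115.5]
ee_rot: [0.001, -0.0, 1.0, -0.0]
force: [-1.6, 4.2, 9.5]
grip_width: 0.296
grip_force: 26.3
```

step_arm:
  plan:
    - {"offset":[0.03,-0.2,0],"rot":[0,0,0],"gripper":2.4}
    - {"offset":[0.05,-0.4,0],"rot":[0,0,0],"gripper":2.4}
    - {"offset":[0.08,-0.6,0],"rot":[0,0,0],"gripper":2.4}
    - {"offset":[0.09,-0.7,0],"rot":[0,0,0],"gripper":2.4}

```text
time_s: 18.25
eef_pos: [520.4, -107.1, 115.5]
ee_rot: [0.001, 0.0, 1.0, -0.0]
force: [-0.8, 3.8, 9.0]
grip_width: 0.292
grip_force: 26.2
```

step_arm:
  plan:
    - {"offset":[0.01,-0.1,0],"rot":[0,0,0],"gripper":2.4}
    - {"offset":[0.03,-0.2,0],"rot":[0,0,0],"gripper":2.4}
    - {"offset":[0.03,-0.25,0],"rot":[0,0,0],"gripper":2.4}

```text
time_s: 18.55
eef_pos: [520.1, -109.5, 115.5]
ee_rot: [0.001, 0.0, 1.0, -0.0]
force: [-1.9, 2.9, 8.9]
grip_width: 0.294
grip_force: 26.2
```

step_arm:
  plan:
    - {"offset":[0.01,-0.1,0],"rot":[0,0,0],"gripper":2.4}
    - {"offset":[0.03,-0.2,0],"rot":[0,0,0],"gripper":2.4}
    - {"offset":[0.03,-0.2,0],"rot":[0,0,0],"gripper":2.4}

```text
time_s: 18.85
eef_pos: [520.0, -110.1, 115.5]
ee_rot: [0.001, 0.0, 1.0, 0.001]
force: [1.7, 13.1, 10.3]
grip_width: 0.295
grip_force: 26.5
```

The force jumped to 13 N at about 100 mm of travel, which is the end stop. I'll ease off slightly, open and lift away.

step_arm:
  plan:
    - {"offset":[0,0.06,0],"rot":[0,0,0],"gripper":2.4}
    - {"offset":[0,0.06,0],"rot":[0,0,0],"gripper":4.8}
    - {"offset":[0,0.06,0],"rot":[0,0,0],"gripper":4.8}
    - {"offset":[0,0.06,0],"rot":[0,0,0],"gripper":4.8}
    - {"offset":[0,0.06,0],"rot":[0,0,0],"gripper":4.8}
    - {"offset":[0,0.06,-2],"rot":[0,0,0],"gripper":4.8}
    - {"offset":[0,0.06,-5],"rot":[0,0,0],"gripper":4.8}
    - {"offset":[0,0.06,-9],"rot":[0,0,0],"gripper":4.8}
    - {"offset":[0,-5,-13],"rot":[0,0,0],"gripper":4.8}
    - {"offset":[0,-10,-13],"rot":[0,0,0],"gripper":4.8}
    - {"offset":[0,-15,-13],"rot":[0,0,0],"gripper":4.8}
    - {"offset":[0,-15,-13],"rot":[0,0,0],"gripper":4.8}

```text
time_s: 20.05
eef_pos: [518.8, -266.0, 244.3]
ee_rot: [0.0, 0.002, 1.0, -0.001]
force: [0.7, -0.4, 0.3]
grip_width: 0.562
grip_force: 0.0
```

```bash
python3 - <<'E'
from h import *
s=sense();print(s['time_s'],s['eef_pos'],s['force'])
c=cap('scene');a=cv2.resize(c['color'][140:270,200:350,::-1],None,fx=4,fy=4,interpolation=2);t=cap('top')
b=cv2.resize(t['color'][180:260,220:370,::-1],None,fx=4,fy=4,interpolation=2)
P=cloud(t);k=t['color'].max(-1)<70
m=k&(P[...,2]>62)&(P[...,2]<78)&(abs(P[...,0]-520)<30)&(abs(P[...,1]+110)<40);print('knob top',P[m].mean(0),m.sum())
cv2.imwrite('pics/c7.png',cv2.resize(np.vstack([a,b]),None,fx=.7,fy=.7))
E
```

```text
20.05 [ 518.79356416 -266.0279188   244.29241035] [ 0.72490518 -0.41614879  0.31036488]
knob top [ 518.89574572 -105.951321     68.50178276] 49
```

View pics/c7.png

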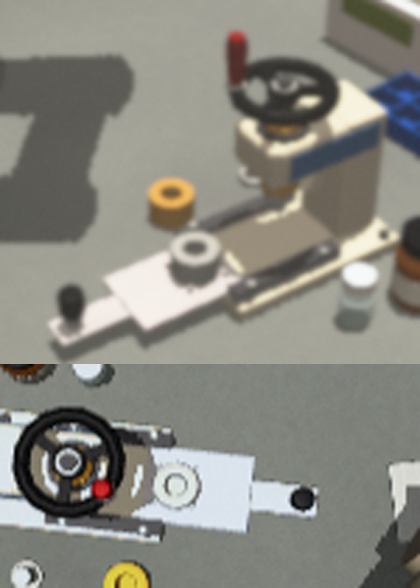

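The slide is fully out with the die (195,255) standing on it. The ram is up under its bush and nothing else has moved, so I'll hand in.

```bash
python3 -c "
from rig import *
print(finish_job())"
```

```text
the job is handed in; nothing more can be done
None
```

I wound the ram up until it sat snug against its top stop (about 16 N at the handle) and drew the slide out to its end stop with the steel die still standing in it. The job is handed in, at about 20 s on the robot's clock.

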